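Length check of a pipe piece on the goods-in gauge

TASK

Check the length of the galvanised pipe piece on the length gauge: lay it on its side in the two V-blocks, then slide the carriage up until the pipe is closed between the fixed anvil and the carriage's jaw with no gap at either end, ready to be read. Leave the pipe and carriage there, and leave the other pipes standing and the other goods where they are.

Things in the scene. Friction and masses are not known exactly. Their poses are not given: they have to be found in the camera images.
- gauge: Pipe length gauge, fixed: aluminium bed 492 long (along its y), 88 wide, top 44 above the counter. Origin: centre of its underside; +y towards the blue fixed anvil. A pipe lying in the V-blocks has its axis at gauge x 0, z 95. Carriage guided on the -y part. Anvil 60 wide, 116 high
- anvil_face (a point): centre of the anvil's flat steel face, where the pipe's end must bear (gauge x 0, y 165, z 95; the face looks to gauge -y; the point's axes are the gauge's)
- v_mid (a point): point on the axis of a pipe lying in the V-blocks, midway between them (gauge x 0, y 100, z 95). The two 90-degree V-blocks are centred at gauge y 135 and 65, 14 thick along y, 64 wide, 90 high; beside and between them the bed is bare at 44
- carriage (a joint): gauge's sliding carriage, m: 0 is the closed end of its travel, jaw 115 mm from the anvil; grows away from the anvil to 0.165 (280 mm). Jaw gap = 0.115 + value. Friction about 4 N plus 8 N per m/s; stays where left. It may start anywhere, also with too little room for the pipe
- carriage_knob (a point): middle of the carriage's black upright round knob (28 across, 40 high; point 110 above the counter, top 128), 55 behind the jaw face, over the bed's middle. It stands on a grey truck 80 x 80, top 77 high, with a black readout on its near flank to gauge x -54, 82 high
- jaw_face (a point): centre of the jaw's flat steel face, 95 above the counter, looking at the anvil; behind it a blue jaw plate 50 wide, 14 thick, 122 high
- galv_pipe: the galvanised (light grey metal) steel pipe piece, 42.4 across, 180 long, about 0.5 kg (varies), both ends threaded and alike; stands upright on the counter. Origin: centre of its lower end; its z axis runs along it (up at the start)
- galv_mid (a point): the middle of the galvanised pipe, on its axis, 90 from either end
- black_pipe: black steel pipe piece of the same size (42.4 across, 180 long, 0.5 kg), upright, to be left alone. Origin: centre of its lower end, z along it
- plastic_pipe: orange plastic pipe piece, 40 across, 160 long, upright, light, to be left alone. Origin: centre of its lower end, z along it
- spray_can: yellow and blue spray can with red cap, 58 across, 150 high, standing on the far side of the gauge. Origin: centre of its underside
- spanner: steel spanner 190 long, 38 wide, 8 thick, lying flat near the gauge's near side. Origin: under its middle, x along it
- pipe_tee: black iron tee lying on its side, 100 by 81, 58 high. Origin: under its middle, x along its run, branch to its +y
- ball_valve: brass ball valve with a red lever, 122 by 42, 62 high, lying on the counter. Origin: under its middle, x along it
- bolt_carton: cardboard carton, 90 by 120, 60 high. Origin: centre of its underside
Mind the look-alikes: they are no part of the job. Leave any purple look-alike of the galv_pipe alone.

How it is judged (in metres and radians):
On the way:
1. the galvanised pipe lies in both V-blocks, along the bed (angle between the z axis of galv_pipe and the y axis of gauge, either way round below 0.06 rad and z of galv_mid in the frame of gauge between 0.091 and 0.099 m and x of galv_mid in the frame of gauge between -0.006 and 0.006 m), for 0.2 s.
At the end, for the whole second after the job is handed in: The galvanised pipe lies at rest in both V-blocks along the bed (0.04 rad; axis within 3 mm of 95 mm height, 4 mm of the middle), one end on the anvil (2.5 mm) and the jaw on the other (gap 180 mm within 2.5 mm: joint 0.0625 to 0.0675) (angle between the z axis of galv_pipe and the y axis of gauge, either way round below 0.04 rad and z of galv_mid in the frame of gauge between 0.092 and 0.098 m and x of galv_mid in the frame of gauge between -0.004 and 0.004 m and y of galv_mid in the frame of anvil_face between -0.0925 and -0.0875 m and value of joint carriage between 0.0625 and 0.0675 m and linear speed of galv_pipe below 0.01 m/s); the robot touches nothing.
It fails at once if the black pipe is knocked over or shifted more than 30 mm (distance of black_pipe from where it was at the start of the episode above 0.03 m or angle between black_pipe's own z axis and vertical above 0.4 rad).
It fails at once if the orange plastic pipe is knocked over or shifted more than 30 mm (distance of plastic_pipe from where it was at the start of the episode above 0.03 m or angle between plastic_pipe's own z axis and vertical above 0.4 rad).
It fails at once if the spray can is knocked over or shifted more than 30 mm (distance of spray_can from where it was at the start of the episode above 0.03 m or angle between spray_can's own z axis and vertical above 0.4 rad).
It fails at once if the spanner, tee, valve or carton is shifted more than 30 mm (distance of any of spanner, pipe_tee, ball_valve, bolt_carton from where it was at the start of the episode above 0.03 m).
It also fails if it takes over 59 s, if anything falls off the work surface, if the arm or the gripper's body presses on something with over 40 N, if the wrist force passes 120 N, or if a joint passes its speed limit or range.

ROBOT

A 6-joint arm with a two-finger parallel gripper is mounted at the origin on the work surface. World frame = base frame: x ahead of the robot, y to its left, z up, the work surface at z = 0. Lengths are in m, angles in degrees, forces in N, time in s.
With the tool pointing down it reaches from about 0.325 to 0.775 m from the base axis. Payload 9.3 kg.
Tool frame: the origin (TCP) lies at the very end of the fingers, on their centre line; the grasp point (between the pads) lies manip.hold_point_z behind it (manip.hold_point_z is the distance from the TCP to the grasp point, in m); z points along the fingers, y is the line along which they close (so a half turn about z gives the same grasp; the last joint's range is limited). The gripper opens to 85 mm and grips with 20 to 120 N. Pads are 22 mm wide; open, the fingers measure 114 mm over their backs; the gripper's body (76 mm by 85 mm) begins 54 mm behind the grasp point. The pads swing forward as they close: fully open they stand 13 mm farther back than shut.
Start: joints at [54.74, 14.817, 1.232, 76.415, 0, 81.257], TCP at [0.246, 0.492, 0.231] pointing down, gripper open.
Joint ranges: [-174.27, 174.27], [-52.1, 104.24], [-59.71, 78.15], [-110.17, 111.67], [-87.03, 83.33], [-180, 180]. Speed limits (degrees/s): [127.2, 127.2, 159.86, 180, 180, 180].

INTERFACE

Orientations are given as a 3x3 rotation matrix whose columns are the frame's x, y, z axes.
In Python, from station import manip gives the robot as it stands. The module is installed in compiled form; this text tells all that it offers.
- The arm moves only by the tool send_rows, never from a script. Its argument "plan" is text: rows parted by semicolons, each of 7 numbers parted by spaces: the shift along the tool's x, y, z in m, then the turn, a rotation vector about the tool's x, y, z in rad, then the closure, from -1 (fully open) to 1 (shut). A call has 1 to 20 rows; each row is the pose to reach, as a shift and turn from the pose commanded when the call began, along the tool's axes at that moment; what a row does not reach only later rows make up. A row lasts 1/8 s, in which the tool goes at most 62.5 mm and 10.7 degrees, less where a joint would pass 70% of its speed; a pose out of reach is approached as far as the arm can. A call with a gripper value outside its range is refused whole. The fingers move at their own pace and stop on an object; "squeeze" is the grip in N (left out, the last holds). Time passes only in rows, so rows that repeat a pose let the fingers close. It gives the time, the measured TCP pose, the force, the opening and the grip force at its end, in the units of the state.
- manip.observe(): the state, without advancing time (a new reading comes with each control period).
- manip.camera(name): name is "scene" or "side" or "wrist"; returns a dict with "image" (400x640x3 uint8, red, green, blue), "z_map" (400x640 float32, m along the optical axis (not along the pixel's ray), 0 where there is no reading), "K" (3x3 intrinsics, pixels), "k1" (the pictures are not rectified: a ray, as slopes to the right and down, at radius r is drawn at 1 + k1 r^2 times it, then the intrinsics apply), "R" (3x3) and "t" (3): a world point X has camera coordinates R X + t. Camera axes: x right, y down, z forward; pixel columns grow to the right and rows downward; lengths in m; the calibration is good to about 2 mm. A picture is of the moment at which its call begins.
- manip.sign_off(): hands the job in; it is judged then, once.
Trained networks look in the newest picture that a camera, given by its name, has taken for a name from the list of things; names that differ only in an ending like _2 or _b are one class to them, and where a whole thing is asked for, a point or a joint stands for the part that bears it (a point fixed in the world has none). Each returns a list of dicts, best first, with "score" (0 to 1); they miss things now and then, are a little off and sometimes report something else, mostly with a low value. They report only what shows in the picture. A call takes as long as a camera call. They do not tell look-alikes from the thing itself.
- manip.recognise(camera, label): "extent" ([left, top, width, height] in pixels, round what is visible of it).
The state is a dict: "time": time; "joint_pos": joint angles; "qvel": joint speeds; "tau": joint torques, N m; "eef_pos": TCP position; "tool_rot": TCP orientation; "ft_force": force on the tool from outside, world axes, zero at the start; "torque": the same for the moment, N m; "finger_gap": finger opening in m; "grasp_force": force on a finger pad.
Only numpy, scipy, OpenCV 4.12 (cv2) and the standard library are available. Lean on these libraries where they do the work, as an engineer would, in place of code of your own. Each camera call takes 0.05 s, during which the arm holds its last target. There are 200 camera calls.

## Working session

There is one attempt and no reset: what is moved stays moved. The work goes in short steps, Python scripts to look and compute and a tool call to move; the robot and the scene stay as the last step left them, time stands still between calls to the robot, and variables do not carry over. Pictures are saved under pics/ and viewed, at most 10 in all, crops included, and the job is handed in when it is done.

Besides the shell and the picture viewer there is one more tool, called as name(argument=value, ...), one argument or row to a line, values as JSON. send_rows: Moves the arm, as the interface text tells. Its arguments: {"type":"object","properties":{"plan":{"type":"string"},"squeeze":{"type":"number"}},"required":["plan"]}

```bash
mkdir -p pics; cat > h.py <<'E'
import numpy as np,cv2
from station import manip
def cam(n,save=None):
    c=manip.camera(n)
    if save: cv2.imwrite('pics/'+save,c['image'][:,:,::-1])
    return c
def cloud(c):
    K=c['K'];h,w=c['z_map'].shape
    u,v=np.meshgrid(np.arange(w),np.arange(h))
    xd=(u-K[0,2])/K[0,0];yd=(v-K[1,2])/K[1,1]
    x,y=xd.copy(),yd.copy()
    for _ in range(20):
        f=1+c['k1']*(x*x+y*y);x,y=xd/f,yd/f
    z=c['z_map'].astype(float)
    P=np.stack([x*z,y*z,z],-1)
    W=(P-c['t'])@c['R']
    W[z==0]=np.nan
    return W
def proj(c,X):
    p=c['R']@np.array(X)+c['t'];x,y=p[:2]/p[2];f=1+c['k1']*(x*x+y*y)
    return c['K'][0,0]*x*f+c['K'][0,2],c['K'][1,1]*y*f+c['K'][1,2]
E
python3 - <<'E'
from h import *
np.set_printoptions(precision=4,suppress=True)
s=manip.observe();print(s['time'],s['eef_pos'],s['tool_rot'],manip.hold_point_z)
for n in('scene','side'):
    c=cam(n,n+'0.png');W=cloud(c);print(n,'cam',-c['R'].T@c['t'])
    for l in('galv_pipe','black_pipe','plastic_pipe','gauge','carriage_knob','spray_can','spanner','pipe_tee','ball_valve','bolt_carton','jaw_face'):
        for d in manip.recognise(n,l)[:3]:
            x,y,w,h=d['extent'];cx,cy=int(x+w/2),int(y+h/2)
            print(l,round(d['score'],2),np.round(d['extent']),W[min(cy,399),min(cx,639)])
E
```

```text
0.0 [0.2454 0.4919 0.2307] [[-0.8948  0.4464 -0.0008]
 [ 0.4464  0.8948 -0.0011]
 [ 0.0002 -0.0013 -1.    ]] 0.0187
scene cam [ 1.3418 -0.1119  0.7863]
galv_pipe 0.66 [235. 148.  18.  54.] [ 0.4661 -0.2324  0.1105]
galv_pipe 0.58 [204. 156.  22.  24.] [ 0.5009 -0.3029  0.1697]
black_pipe 0.88 [212. 174.  27.  53.] [ 0.5853 -0.2787  0.1195]
plastic_pipe 0.62 [182. 162.  28.  52.] [ 0.5001 -0.3707  0.0997]
gauge 0.88 [275. 172. 169.  64.] [0.5974 0.0896 0.0767]
carriage_knob 0.87 [331. 182.  36.  36.] [0.5756 0.0649 0.0752]
spray_can 0.64 [366. 204.  24.  49.] [0.7119 0.1152 0.0911]
spray_can 0.59 [333. 182.  33.  34.] [0.571  0.0658 0.0748]
spanner 0.61 [376. 169.  15.  24.] [0.4219 0.2117 0.0056]
spanner 0.36 [275. 171. 171.  62.] [0.5954 0.0925 0.0823]
ball_valve 0.79 [163. 233.  33.  30.] [ 0.6721 -0.4076  0.0405]
bolt_carton 0.65 [219. 232.  57.  60.] [ 0.7549 -0.2238  0.0618]
jaw_face 0.97 [336. 179.  30.  31.] [0.5563 0.0743 0.0764]
side cam [ 0.5593 -0.5878  0.7245]
galv_pipe 0.96 [249. 278.  32.  65.] [ 0.4862 -0.3264  0.1433]
galv_pipe 0.8 [228. 239.  34.  66.] [ 0.4475 -0.2548  0.1469]
black_pipe 0.81 [302. 262.  22.  67.] [ 0.5622 -0.3057  0.154 ]
plastic_pipe 0.84 [246. 328.  33.  56.] [ 0.4878 -0.3993  0.1557]
gauge 0.78 [290.  98.  50. 159.] [0.5745 0.0361 0.0759]
carriage_knob 0.94 [291. 147.  46.  38.] [0.5698 0.0419 0.1102]
spray_can 0.79 [350. 120.  21.  58.] [0.6876 0.0966 0.1095]
spray_can 0.32 [231. 241.  32.  65.] [ 0.4494 -0.253   0.1369]
spanner 0.7 [238. 140.  59.  14.] [ 0.4406  0.2369 -0.0017]
pipe_tee 0.86 [253. 186.  38.  49.] [ 0.4741 -0.0401  0.0475]
pipe_tee 0.51 [235. 142.  62.  16.] [0.4403 0.2126 0.0085]
ball_valve 0.58 [342. 367.  76.  33.] [ 0.6729 -0.4128  0.0415]
bolt_carton 0.67 [361. 248.  76.  82.] [ 0.7288 -0.251   0.0603]
jaw_face 0.89 [293. 147.  43.  42.] [0.5721 0.0396 0.1026]
```

```bash
python3 - <<'E'
import cv2
a=cv2.imread('pics/scene0.png')[120:310,140:480];b=cv2.imread('pics/side0.png')[80:400,200:450]
cv2.imwrite('pics/a.png',cv2.resize(a,None,fx=2.3,fy=2.3,interpolation=cv2.INTER_CUBIC))
cv2.imwrite('pics/b.png',cv2.resize(b,None,fx=1.85,fy=1.85,interpolation=cv2.INTER_CUBIC))
E
```

```text
(no output)
```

View pics/a.png

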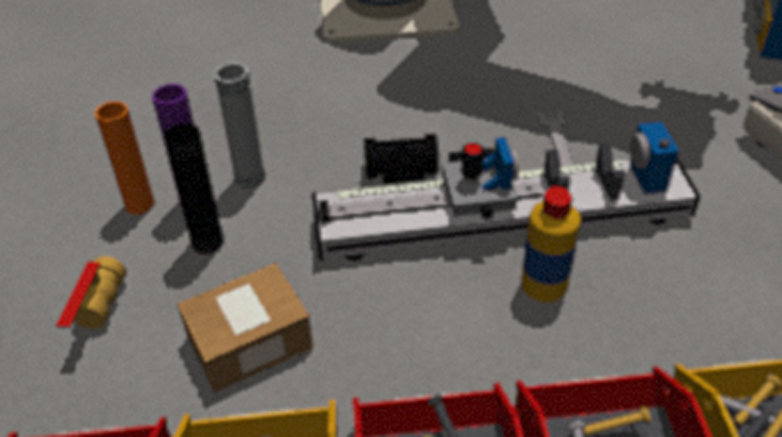

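View pics/b.png

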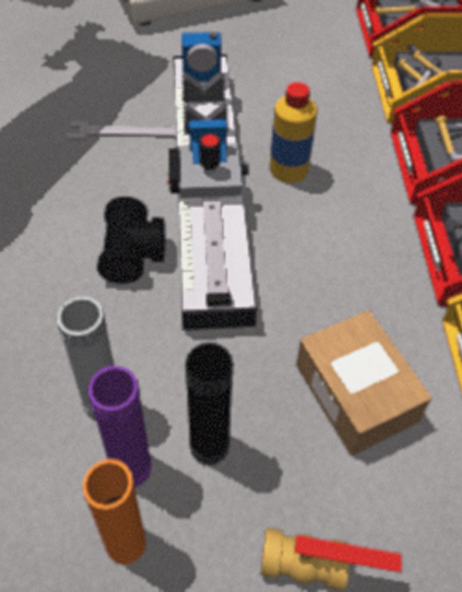

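The galvanised pipe is the light grey one: at (237,70)–(247,180) in the first crop, at (82,320) in the second. The purple one next to it is the look-alike. The carriage sits near the closed end, with its jaw close to the near V-block, so it has to be opened first. Next I'll measure exactly.

```bash
cat > m.py <<'E'
from h import *
from scipy.optimize import least_squares
np.set_printoptions(precision=4,suppress=True)
def fitcirc(P,c0,r):
    return least_squares(lambda c:np.hypot(*(P-c).T)-r,c0,loss='soft_l1',f_scale=.002).x
def pts(names=('scene','side')):
    return {n:(lambda c:(cloud(c).reshape(-1,3),c['image'].reshape(-1,3).astype(int)))(cam(n)) for n in names}
E
python3 - <<'E'
from m import *
D=pts()
for n,(W,I) in D.items():
    print(n)
    for nm,c0,r,h in(('galv',(.46,-.245),.0212,.18),('purple',(.495,-.32),.0212,.18),('black',(.575,-.29),.0212,.18),('orange',(.495,-.385),.02,.16)):
        m=(np.hypot(W[:,0]-c0[0],W[:,1]-c0[1])<.045)&(W[:,2]>.02)&(W[:,2]<h-.015)
        c=fitcirc(W[m,:2],c0,r)
        lo=m&(W[:,2]<.08);hi=m&(W[:,2]>.1)
        print(nm,m.sum(),c,fitcirc(W[lo,:2],c0,r),fitcirc(W[hi,:2],c0,r),'top',np.nanmax(W[m|((np.hypot(W[:,0]-c[0],W[:,1]-c[1])<.02)),2]))
    g=(W[:,0]>.42)&(W[:,0]<.72)&(W[:,1]>-.2)&(W[:,1]<.36)
    b=g&(abs(W[:,2]-.044)<.005)&(I.min(1)>110)
    rect=cv2.minAreaRect(W[b,:2].astype(np.float32));print('bed',b.sum(),rect,np.median(W[b,2]))
    bl=g&(I[:,2]>I[:,0]+50)&(W[:,2]>.05)&(W[:,0]<.66)
    for nm,m in(('anvil',bl&(W[:,1]>.2)),('jaw',bl&(W[:,1]<.2))):
        print(nm,m.sum(),np.percentile(W[m],[2,50,98],axis=0).round(4).tolist() if m.sum() else '')
        t=m&(W[:,2]>(.11)); 
        if t.sum()>3:print(' top',cv2.minAreaRect(W[t,:2].astype(np.float32)),W[t,2].max())
E
```

```text
scene
galv 550 [ 0.4466 -0.2344] [ 0.4465 -0.2345] [ 0.4467 -0.2343] top 0.18212065805960356
purple 215 [ 0.4882 -0.3383] [ 0.4989 -0.3455] [ 0.4831 -0.3103] top 0.18139045413481422
black 631 [ 0.5641 -0.286 ] [ 0.564  -0.2861] [ 0.5644 -0.286 ] top 0.18138606831913137
orange 484 [ 0.4809 -0.3815] [ 0.4807 -0.3818] [ 0.4811 -0.3813] top 0.1637411183688124
bed 1282 ((0.5699033737182617, 0.09973987936973572), (0.08584766089916229, 0.4819962680339813), 2.0297272205352783) 0.04344346128900298
anvil 144 [[0.5345, 0.2737, 0.1103], [0.5637, 0.2879, 0.1146], [0.5923, 0.305, 0.1181]]
 top ((0.5631759166717529, 0.29024961590766907), (0.034498367458581924, 0.06026656925678253), 88.3083724975586) 0.11992319932574912
jaw 96 [[0.5461, 0.0667, 0.0775], [0.5737, 0.087, 0.1187], [0.5935, 0.0969, 0.1229]]
 top ((0.5704883337020874, 0.0925382524728775), (0.04717732220888138, 0.013061138801276684), 2.899489164352417) 0.12371329639609754
side
galv 748 [ 0.4466 -0.2337] [ 0.4461 -0.2329] [ 0.4464 -0.2339] top 0.18169247716994913
purple 1018 [ 0.4817 -0.3069] [ 0.4816 -0.3061] [ 0.4821 -0.3076] top 0.18227680202560972
black 1049 [ 0.5637 -0.2852] [ 0.5638 -0.2845] [ 0.5637 -0.2859] top 0.18222989017224286
orange 925 [ 0.4809 -0.3804] [ 0.4802 -0.3793] [ 0.4814 -0.3815] top 0.16189409067001778
bed 1991 ((0.6004358530044556, 0.09802961349487305), (0.48971569538116455, 0.22115305066108704), 82.87562561035156) 0.044440377892925535
anvil 168 [[0.5329, 0.2725, 0.0572], [0.5586, 0.2826, 0.1161], [0.5879, 0.3036, 0.1196]]
 top ((0.561557948589325, 0.29029950499534607), (0.05765699967741966, 0.034638553857803345), 0.4022776782512665) 0.12168385845654998
jaw 234 [[0.546, 0.0611, 0.0747], [0.5647, 0.0875, 0.1142], [0.5899, 0.1215, 0.1238]]
 top ((0.5656703114509583, 0.08035197108983994), (0.046216025948524475, 0.047418903559446335), 77.9630126953125) 0.12478964074806415
```

```bash
cat >> m.py <<'E'
from scipy.spatial.transform import Rotation as Ro
YAW=np.radians(2.0);GC=np.array([.570,.0997,0])
GR=Ro.from_euler('z',YAW).as_matrix()
def g2w(p):return GC+GR@np.array(p,float)
def go(R,p,grasp=True):
    s=manip.observe();R0=np.array(s['tool_rot']);p=np.array(p,float)
    if grasp:p=p+R[:,2]*manip.hold_point_z
    d=R0.T@(p-s['eef_pos']);r=Ro.from_matrix(R0.T@R).as_rotvec()
    print('TCP target',p,'shift',d.round(4),'rot',r.round(4),'deg',np.degrees(np.linalg.norm(r)).round(1))
def down(tilt=0,yaw=YAW): # tilt>0: points to gauge +y ; tool y along +gauge x
    t=np.radians(tilt);z=np.array([0,np.sin(t),-np.cos(t)]);y=np.array([1.,0,0]);x=np.cross(y,z)
    return Ro.from_euler('z',yaw).as_matrix()@np.stack([x,y,z],1)
E
python3 - <<'E'
from m import *
D=pts()
for n,(W,I) in D.items():
    G=(W-GC)@GR
    b=(abs(G[:,0])<.055)&(abs(G[:,1])<.26)&(abs(G[:,2]-.044)<.006)&(I.min(1)>100)
    # side edges per y-bin
    for sgn in(-1,1):
        e=[];
        for y in np.arange(-.23,.23,.012):
            q=b&(abs(G[:,1]-y)<.006)&(sgn*G[:,0]>.02)
            if q.sum()>4:e.append((y,np.max(sgn*G[q,0])*sgn))
        e=np.array(e)
        if len(e)>5:
            f=least_squares(lambda a:a[0]*e[:,0]+a[1]-e[:,1],[0,0],loss='soft_l1',f_scale=.001).x;print(n,sgn,len(e),'slope',f)
    print('ends',np.percentile(G[b,1],[.5,99.5]))
    k=(abs(G[:,0])<.02)&(abs(G[:,1]+.055)<.025)&(G[:,2]>.095)&(G[:,2]<.122)
    if k.sum()>8:print('knob',k.sum(),fitcirc(G[k,:2],(0,-.055),.014),G[k,2].max())
    a=(abs(G[:,0])<.035)&(G[:,1]>.15)&(G[:,1]<.23)&(G[:,2]>.11)
    print('anvil',np.percentile(G[a],[2,50,98],axis=0))
    v=(abs(G[:,0])<.04)&(G[:,1]>.04)&(G[:,1]<.15)&(G[:,2]>.07)&(G[:,2]<.1)
    for y0 in(.065,.135):
        q=v&(abs(G[:,1]-y0)<.02)
        print('V',y0,q.sum(),np.percentile(G[q],[2,50,98],axis=0).tolist() if q.sum() else 0)
go(down(),g2w([0,-.055,.20]))
E
```

```text
scene -1 25 slope [-0.0015 -0.0406]
scene 1 25 slope [-0.0052  0.0413]
ends [-0.2398  0.2391]
knob 70 [-0.0016 -0.0462] 0.12082954790605797
anvil [[-0.027   0.1648  0.1106]
 [ 0.0036  0.1865  0.1144]
 [ 0.0292  0.2045  0.121 ]]
V 0.065 89 [[-0.029744466178214326, 0.05637111249930123, 0.07039467343832437], [-0.01078652331718807, 0.06324977232912062, 0.0800763930955638], [0.031180969203575853, 0.0707656450125623, 0.09009146692577129]]
V 0.135 98 [[-0.02786836873004588, 0.12644384758642804, 0.07041450050909205], [-0.00936980541194193, 0.13223902129345927, 0.0788170505357588], [0.031053808513675434, 0.14062611628488025, 0.08994524559069826]]
side -1 32 slope [-0.0009 -0.0422]
side 1 31 slope [-0.0033  0.0397]
ends [-0.2407  0.2376]
knob 93 [-0.0016 -0.0446] 0.1218772391804004
anvil [[-0.0305  0.1651  0.1105]
 [-0.0014  0.1838  0.1162]
 [ 0.0265  0.2068  0.1237]]
V 0.065 141 [[-0.03230182568030341, 0.05676623312453555, 0.0705950942025821], [-0.008590488621764791, 0.06047608294091743, 0.08024742456742077], [0.027404384278751887, 0.07283009957806925, 0.09031672659588964]]
V 0.135 138 [[-0.031186306362826294, 0.12561252409591223, 0.07033567003860029], [0.0037102699185539573, 0.13068281654258884, 0.07957254887831422], [0.027729795058714556, 0.14255865971241252, 0.09213589800355527]]
TCP target [0.5719 0.0447 0.1813] shift [-0.4918 -0.2547  0.05  ] rot [0.     0.     1.0731] deg 61.5
```

```bash
sed -i 's/radians(2.0)/radians(2.15)/' m.py; python3 - <<'E'
from m import *
go(down(),g2w([-.001,-.0455,.20]))
E
```

```text
TCP target [0.5707 0.0542 0.1813] shift [-0.4865 -0.2467  0.05  ] rot [0.     0.     1.0705] deg 61.3
```

send_rows(
  plan="-0.4865 -0.2467 0.02 0 0 1.0705 -1;-0.4865 -0.2467 0.02 0 0 1.0705 -1;-0.4865 -0.2467 0.02 0 0 1.0705 -1;-0.4865 -0.2467 0.02 0 0 1.0705 -1;-0.4865 -0.2467 0.02 0 0 1.0705 -1;-0.4865 -0.2467 0.02 0 0 1.0705 -1;-0.4865 -0.2467 0.02 0 0 1.0705 -1;-0.4865 -0.2467 0.02 0 0 1.0705 -1;-0.4865 -0.2467 0.02 0 0 1.0705 -1;-0.4865 -0.2467 0.02 0 0 1.0705 -1;-0.4865 -0.2467 0.05 0 0 1.0705 -1;-0.4865 -0.2467 0.05 0 0 1.0705 -1;-0.4865 -0.2467 0.05 0 0 1.0705 -1",
  squeeze=30,
)

```text
time: 3.02
eef_pos: [0.5707, 0.0548, 0.1823]
tool_rot: [[-0.038, 0.999, 0.001], [0.999, 0.038, 0.0], [0.0, 0.001, -1.0]]
ft_force: [-0.0, -0.9, 0.2]
finger_gap: 0.0854
grasp_force: 0.0
```

```bash
python3 - <<'E'
from m import *
s=manip.observe();print(s['time'],s['eef_pos'],s['joint_pos'],s['ft_force'])
c=cam('wrist','w1.png');W=cloud(c).reshape(-1,3);G=(W-GC)@GR
k=(abs(G[:,0])<.03)&(abs(G[:,1]+.045)<.03)&(G[:,2]>.123)&(G[:,2]<.133)
print('knob top',k.sum(),cv2.minEnclosingCircle(G[k,:2].astype(np.float32)),np.median(G[k,2]))
j=(abs(G[:,0])<.03)&(abs(G[:,1]-.0)<.03)&(G[:,2]>.117)&(G[:,2]<.127)&(c['image'].reshape(-1,3)[:,2]>90)
print('jaw',np.percentile(G[j],[2,98],axis=0) if j.any() else 0)
go(down(),g2w([-.001,-.0455,.11]))
E
```

```text
3.025 [0.5707 0.0548 0.1823] [-2.9061 18.0773 -1.3238 70.5622  0.0049 84.9028] [-0.0122 -0.8531  0.2195]
knob top 1170 ((-0.0024862426798790693, -0.045777127146720886), 0.013911948539316654) 0.12752955218290435
jaw [[-0.0259 -0.0122  0.1187]
 [ 0.0212  0.0006  0.1227]]
TCP target [0.5707 0.0542 0.0913] shift [-0.0005 -0.0004  0.0912] rot [0.0015 0.0001 0.0007] deg 0.1
```

View pics/w1.png

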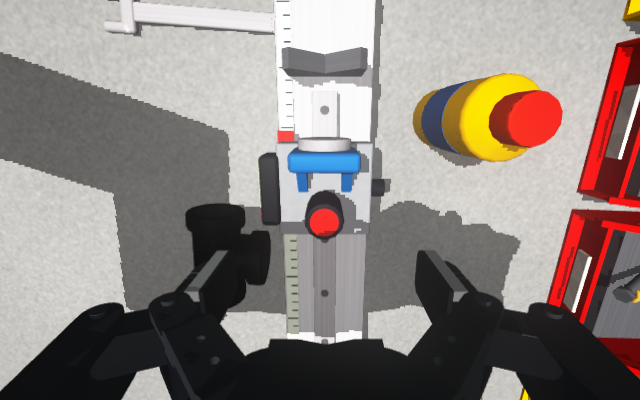

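send_rows(
  plan="0 -0.002 0.05 0 0 0 -1;0 -0.002 0.0912 0 0 0 -1;0 -0.002 0.0912 0 0 0 -1;0 -0.002 0.0912 0 0 0 0.2;0 -0.002 0.0912 0 0 0 1;0 -0.002 0.0912 0 0 0 1;0 -0.002 0.0912 0 0 0 1;0 -0.002 0.0912 0 0 0 1;-0.015 -0.002 0.0912 0 0 0 1;-0.03 -0.002 0.0912 0 0 0 1;-0.045 -0.002 0.0912 0 0 0 1;-0.06 -0.002 0.0912 0 0 0 1;-0.075 -0.002 0.0912 0 0 0 1;-0.085 -0.002 0.0912 0 0 0 1;-0.085 -0.002 0.0912 0 0 0 1",
  squeeze=30,
)

```text
time: 4.95
eef_pos: [0.5727, -0.0319, 0.0914]
tool_rot: [[-0.037, 0.999, 0.002], [0.999, 0.037, -0.001], [-0.001, 0.002, -1.0]]
ft_force: [-0.4, -3.9, 6.2]
finger_gap: 0.0272
grasp_force: 29.7
```

send_rows(
  plan="0 0 0 0 0 0 -0.6;0 0 0 0 0 0 -0.6;0 0 0 0 0 0 -0.6;0 0 -0.06 0 0 0 -0.45;0 0 -0.12 0 0 0 -0.45;0 0 -0.16 0 0 0 -0.45;0 0 -0.16 0 0 0 -0.45",
)

```text
time: 5.82
eef_pos: [0.573, -0.0309, 0.2533]
tool_rot: [[-0.038, 0.999, 0.006], [0.999, 0.038, -0.001], [-0.001, 0.006, -1.0]]
ft_force: [-0.5, 0.4, -0.5]
finger_gap: 0.0624
grasp_force: 0.0
```

```bash
python3 - <<'E'
from m import *
s=manip.observe();print(s['time'],s['eef_pos'],s['joint_pos'],s['finger_gap'])
R=down(-45);P=np.array([.4466,-.234,.065])
print(R)
go(R,P-R[:,2]*.12);go(R,P)
E
```

```text
5.825 [ 0.573  -0.0309  0.2533] [-11.4596  16.6843   7.0362  80.0219   0.0008  76.3748] 0.062412775025520735
[[-0.0265  0.9993  0.0265]
 [ 0.7066  0.0375 -0.7066]
 [-0.7071  0.     -0.7071]]
TCP target [ 0.4439 -0.1624  0.1366] shift [-0.1264 -0.1347  0.1161] rot [ 0.0054 -0.7841 -0.0019] deg 44.9
TCP target [ 0.4471 -0.2472  0.0518] shift [-0.2112 -0.1352  0.2011] rot [ 0.0054 -0.7841 -0.0019] deg 44.9
```

send_rows(
  plan="-0.1264 -0.1347 0.05 0.005 -0.784 -0.002 -0.45;-0.1264 -0.1347 0.05 0.005 -0.784 -0.002 -0.45;-0.1264 -0.1347 0.05 0.005 -0.784 -0.002 -0.45;-0.1264 -0.1347 0.05 0.005 -0.784 -0.002 -0.45;-0.1264 -0.1347 0.1161 0.005 -0.784 -0.002 -0.45;-0.1264 -0.1347 0.1161 0.005 -0.784 -0.002 -0.45;-0.1264 -0.1347 0.1161 0.005 -0.784 -0.002 -0.45;-0.1264 -0.1347 0.1161 0.005 -0.784 -0.002 -0.45",
)

```text
time: 6.82
eef_pos: [0.4432, -0.1626, 0.1359]
tool_rot: [[-0.028, 0.999, 0.024], [0.707, 0.037, -0.706], [-0.706, -0.002, -0.708]]
ft_force: [-0.2, 0.3, 1.0]
finger_gap: 0.062
grasp_force: 0.0
```

```bash
python3 - <<'E'
from m import *
s=manip.observe();print(s['time'],s['eef_pos'],s['joint_pos'],s['finger_gap'],s['ft_force'])
c=cam('wrist','w2.png');W=cloud(c).reshape(-1,3)
m=(np.hypot(W[:,0]-.4466,W[:,1]+.234)<.04)&(W[:,2]>.04)&(W[:,2]<.165)
print(m.sum(),fitcirc(W[m,:2],(.4466,-.234),.0212))
R=down(-45);P=np.array([.4466,-.234,.065]);go(R,P)
E
```

```text
6.825 [ 0.4432 -0.1626  0.1359] [ -5.0505  10.9567 -33.1059  38.9748 -44.5001  79.9365] 0.06203947664814424 [-0.1866  0.2973  0.986 ]
8875 [ 0.4451 -0.2343]
TCP target [ 0.4471 -0.2472  0.0518] shift [-0.0006  0.001   0.1193] rot [-0.002  -0.0012  0.001 ] deg 0.1
```

View pics/w2.png

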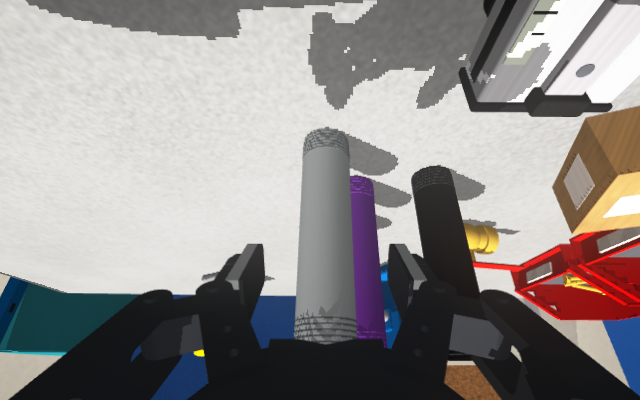

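```bash
python3 - <<'E'
from m import *
R=down(-62);P=np.array([.446,-.234,.065]);go(R,P-R[:,2]*.10);go(R,P)
E
```

```text
TCP target [ 0.4433 -0.1623  0.1032] shift [0.0233 0.0003 0.0229] rot [-0.0019 -0.2979  0.0013] deg 17.1
TCP target [ 0.4466 -0.2505  0.0562] shift [-0.006   0.0004  0.1185] rot [-0.0019 -0.2979  0.0013] deg 17.1
```

send_rows(
  plan="0.0233 0 0.0229 -0.002 -0.298 0.001 -0.45;0.0233 0 0.0229 -0.002 -0.298 0.001 -0.45;0.0233 0 0.0229 -0.002 -0.298 0.001 -0.45;0.0233 0 0.0229 -0.002 -0.298 0.001 -0.45",
)

```text
time: 7.38
eef_pos: [0.4428, -0.162, 0.1022]
tool_rot: [[-0.019, 0.999, 0.033], [0.471, 0.038, -0.881], [-0.882, -0.001, -0.472]]
ft_force: [0.3, 0.2, 0.6]
finger_gap: 0.0617
grasp_force: 0.0
```

```bash
python3 - <<'E'
from m import *
s=manip.observe();print(s['time'],s['eef_pos'],s['joint_pos'],s['finger_gap'],s['ft_force'])
R=down(-62);P=np.array([.446,-.234,.065]);go(R,P)
E
```

```text
7.375 [ 0.4428 -0.162   0.1022] [  1.8625  21.0578 -38.9112  29.4991 -61.8578  89.3131] 0.06172027149348422 [0.3208 0.2351 0.5825]
TCP target [ 0.4466 -0.2505  0.0562] shift [-0.0013  0.0005  0.0998] rot [-0.     -0.0025  0.0014] deg 0.2
```

send_rows(
  plan="0 0.0005 0.04 0 0 0 -0.45;0 0.0005 0.08 0 0 0 -0.45;-0.001 0.0005 0.0995 0 0 0 -0.45;-0.001 0.0005 0.0995 0 0 0 -0.45;-0.001 0.0005 0.0995 0 0 0 0.1;-0.001 0.0005 0.0995 0 0 0 0.6;-0.001 0.0005 0.0995 0 0 0 0.6;-0.001 0.0005 0.0995 0 0 0 0.6",
  squeeze=70,
)

```text
time: 8.38
eef_pos: [0.4463, -0.2498, 0.0567]
tool_rot: [[-0.02, 0.999, 0.034], [0.468, 0.039, -0.883], [-0.884, -0.002, -0.468]]
ft_force: [-1.0, 0.2, 6.8]
finger_gap: 0.0407
grasp_force: 69.9
```

```bash
python3 - <<'E'
from m import *
s=manip.observe();print(s['time'],s['eef_pos'],s['joint_pos'],s['finger_gap'],s['ft_force'],s['grasp_force'])
print(np.array(s['tool_rot']).T@[0,0,.2])
R0=np.array(s['tool_rot']);c=cam('side','s2.png')
E
```

```text
8.375 [ 0.4463 -0.2498  0.0567] [ -9.667   24.3994 -47.8349  -3.4339 -59.8663  65.7448] 0.04071962984730414 [-0.9741  0.2355  6.8382] 69.90404963493347
[-0.1767 -0.0003 -0.0936]
```

send_rows(
  plan="-0.045 0 -0.024 0 0 0 0.6;-0.09 0 -0.048 0 0 0 0.6;-0.135 0 -0.072 0 0 0 0.6;-0.177 0 -0.094 0 0 0 0.6;-0.177 0 -0.094 0 0 0 0.6",
)

```text
time: 9.05
eef_pos: [0.4473, -0.2495, 0.259]
tool_rot: [[-0.016, 0.999, 0.037], [0.469, 0.04, -0.882], [-0.883, 0.003, -0.47]]
ft_force: [0.2, 0.2, -6.7]
finger_gap: 0.0406
grasp_force: 72.8
```

```bash
cat >> m.py <<'E'
def pipe_axis(P0,ax,L=.11,r=.0212,view=None):
    'fit a cylinder of known radius to points near the expected axis, both cameras'
    P0=np.array(P0,float);ax=np.array(ax,float)/np.linalg.norm(ax);out=[]
    for n in view or('scene','side'):
        c=cam(n);W=cloud(c).reshape(-1,3);I=c['image'].reshape(-1,3).astype(int)
        d=W-P0;a=d@ax;rr=np.linalg.norm(d-a[:,None]*ax,axis=1)
        m=(rr<.035)&(abs(a)<L)&((I.max(1)-I.min(1))<40)&(I.max(1)>60);out.append(W[m])
    W=np.vstack(out);B=np.linalg.svd(ax[None])[2][1:]
    def f(q):
        o=P0+q[:2]@B;n=ax+q[2:]@B;n/=np.linalg.norm(n);d=W-o
        return np.linalg.norm(np.cross(d,n),axis=1)-r
    s=least_squares(f,np.zeros(4),loss='soft_l1',f_scale=.002);q=s.x
    o=P0+q[:2]@B;n=ax+q[2:]@B;n/=np.linalg.norm(n);a=(W-o)@n;ok=abs(f(q))<.005
    lo,hi=np.percentile(a[ok],[.5,99.5]);print('pipe n',len(W),ok.sum(),'rms',np.median(abs(f(q))).round(4),'axis',n,'ends',o+lo*n,o+hi*n,'len',hi-lo)
    return o,n,lo,hi
E
python3 - <<'E'
from m import *
s=manip.observe();print(s['time'],s['eef_pos'],s['joint_pos'],s['finger_gap'],s['ft_force'],s['grasp_force'])
R0=np.array(s['tool_rot']);g=s['eef_pos']-R0[:,2]*manip.hold_point_z;print('grasp',g)
o,n,lo,hi=pipe_axis(g+[0,0,.025],[0,0,1])
R=down(28);go(R,g2w([0,.092,.30]))
E
```

```text
9.05 [ 0.4473 -0.2495  0.259 ] [ -9.6619   5.4784 -31.723   31.3737 -59.7034  65.7372] 0.04062385833914129 [ 0.1513  0.2143 -6.6833] 72.77363419532776
grasp [ 0.4466 -0.233   0.2678]
pipe n 3426 3143 rms 0.0008 axis [ 0.0049 -0.0098  0.9999] ends [ 0.446  -0.2321  0.2022] [ 0.4469 -0.2339  0.3823] len 0.1800666095820261
TCP target [0.5662 0.2004 0.2835] shift [ 0.1836  0.1381 -0.406 ] rot [-0.0036  1.5687  0.0039] deg 89.9
```

send_rows(
  plan="0.1836 0.1381 -0.406 -0.0036 1.5687 0.0039 0.6;0.1836 0.1381 -0.406 -0.0036 1.5687 0.0039 0.6;0.1836 0.1381 -0.406 -0.0036 1.5687 0.0039 0.6;0.1836 0.1381 -0.406 -0.0036 1.5687 0.0039 0.6;0.1836 0.1381 -0.406 -0.0036 1.5687 0.0039 0.6;0.1836 0.1381 -0.406 -0.0036 1.5687 0.0039 0.6;0.1836 0.1381 -0.406 -0.0036 1.5687 0.0039 0.6;0.1836 0.1381 -0.406 -0.0036 1.5687 0.0039 0.6;0.1836 0.1381 -0.406 -0.0036 1.5687 0.0039 0.6;0.1836 0.1381 -0.406 -0.0036 1.5687 0.0039 0.6;0.1836 0.1381 -0.406 -0.0036 1.5687 0.0039 0.6;0.1836 0.1381 -0.406 -0.0036 1.5687 0.0039 0.6;0.1836 0.1381 -0.406 -0.0036 1.5687 0.0039 0.6",
)

```text
time: 10.78
eef_pos: [0.5671, 0.1998, 0.2842]
tool_rot: [[-0.033, 0.999, -0.016], [0.884, 0.037, 0.467], [0.467, 0.001, -0.884]]
ft_force: [0.2, 0.2, -5.6]
finger_gap: 0.0407
grasp_force: 73.3
```

```bash
python3 - <<'E'
from m import *
s=manip.observe();print(s['time'],s['eef_pos'],s['joint_pos'],s['finger_gap'],s['ft_force'],s['grasp_force'])
R0=np.array(s['tool_rot']);g=s['eef_pos']-R0[:,2]*manip.hold_point_z;print('grasp',g,'gauge',GR.T@(g-GC))
o,n,lo,hi=pipe_axis(g-GR[:,1]*.025,GR[:,1])
for e in(lo,hi):print('end gauge',GR.T@(o+e*n-GC))
print('axis in gauge',GR.T@n)
E
```

```text
10.775 [0.5671 0.1998 0.2842] [-2.1405 17.4617  7.673  82.3729 27.763  85.1979] 0.04068742607806319 [ 0.2065  0.1654 -5.6272] 73.27907681465149
grasp [0.5674 0.1911 0.3007] gauge [0.0008 0.0914 0.3007]
pipe n 1819 1750 rms 0.001 axis [-0.0325  0.9994 -0.0108] ends [0.5718 0.0757 0.301 ] [0.5659 0.2555 0.2991] len 0.17988708476839504
end gauge [ 0.0009 -0.024   0.301 ]
end gauge [0.0018 0.1558 0.2991]
axis in gauge [ 0.0051  0.9999 -0.0108]
```

send_rows(
  plan="-0.03 -0.0015 0.055 0 0.01 -0.004 0.6;-0.055 -0.0015 0.105 0 0.01 -0.004 0.6;-0.075 -0.0015 0.142 0 0.01 -0.004 0.6;-0.0864 -0.0015 0.1635 0 0.01 -0.004 0.6;-0.0864 -0.0015 0.1635 0 0.01 -0.004 0.6;-0.0864 -0.0015 0.1635 0 0.01 -0.004 0.6",
)

```text
time: 11.62
eef_pos: [0.5666, 0.1996, 0.1003]
tool_rot: [[-0.037, 0.999, -0.015], [0.878, 0.04, 0.476], [0.477, 0.005, -0.879]]
ft_force: [0.2, -0.2, -6.4]
finger_gap: 0.0409
grasp_force: 72.8
```

```bash
python3 - <<'E'
from m import *
s=manip.observe();print(s['time'],s['eef_pos'],s['finger_gap'],s['ft_force'],s['grasp_force'])
R0=np.array(s['tool_rot']);g=s['eef_pos']-R0[:,2]*manip.hold_point_z;print('gauge',GR.T@(g-GC))
o,n,lo,hi=pipe_axis(g-GR[:,1]*.025,GR[:,1],L=.1)
for e in(lo,hi):print('end gauge',GR.T@(o+e*n-GC))
print(R0.T@[0,0,-1])
c=cam('side','s3.png');d=cam('scene')
a=c['image'][80:280,230:400];b=d['image'][130:280,260:470]
f=lambda x:cv2.resize(x,(480,480*x.shape[0]//x.shape[1]))[:,:,::-1]
A,B=f(a),f(b);H=max(len(A),len(B));A,B=[cv2.copyMakeBorder(x,0,H-len(x),0,0,0) for x in(A,B)]
cv2.imwrite('pics/s3c.png',cv2.resize(np.hstack([A,B]),(790,790*H//960)))
E
```

```text
11.625 [0.5666 0.1996 0.1003] 0.040946903475766926 [ 0.2166 -0.2253 -6.4486] 72.83157348632812
gauge [0.0003 0.0911 0.1168]
pipe n 1390 1354 rms 0.0011 axis [-0.0391  0.9992  0.0002] ends [0.5723 0.0755 0.1156] [0.5653 0.2537 0.1156] len 0.1783478345883756
end gauge [ 0.0013 -0.0243  0.1156]
end gauge [0.0011 0.1541 0.1156]
[-0.4765 -0.0045  0.8792]
```

View pics/s3c.png

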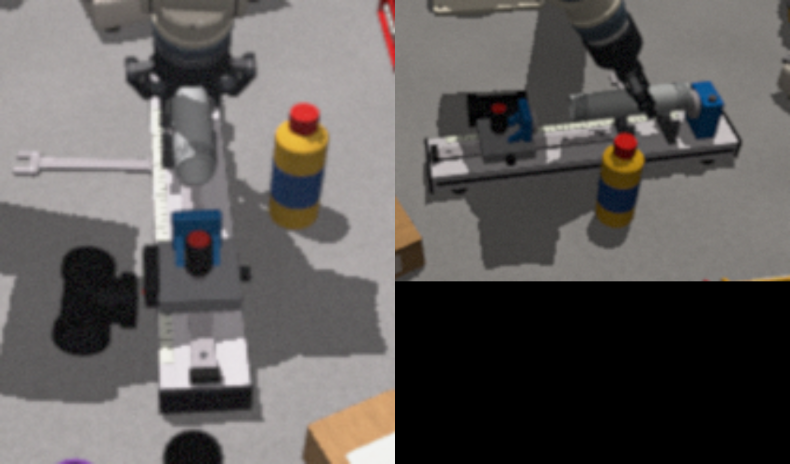

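The pipe hangs level above the V-blocks, at (190,135) on the left and from (575,105) to (690,95) on the right. The fingers are between the blocks and the ends are clear of anvil and jaw. I'll lower the last 20 mm.

send_rows(
  plan="-0.0048 -0.001 0.0088 0 0 0 0.6;-0.0075 -0.001 0.014 0 0 0 0.6;-0.009 -0.001 0.0167 0 0 0 0.6;-0.0095 -0.001 0.0176 0 0 0 0.6;-0.0095 -0.001 0.0176 0 0 0 0.6",
)

```text
time: 12.45
eef_pos: [0.5646, 0.1998, 0.0798]
tool_rot: [[-0.036, 0.999, -0.017], [0.878, 0.039, 0.477], [0.477, 0.003, -0.879]]
ft_force: [-5.5, -1.1, 3.8]
finger_gap: 0.0407
grasp_force: 74.5
```

send_rows(
  plan="-0.0095 -0.001 0.0176 0 0 0 0.3;-0.0095 -0.001 0.0176 0 0 0 -0.1;-0.0095 -0.001 0.0176 0 0 0 -0.45;-0.0095 -0.001 0.0176 0 0 0 -0.45;-0.0095 -0.001 0.0176 0 0 0 -0.45",
  squeeze=30,
)

```text
time: 13.08
eef_pos: [0.5641, 0.1995, 0.0589]
tool_rot: [[-0.036, 0.999, -0.017], [0.878, 0.04, 0.476], [0.477, 0.003, -0.879]]
ft_force: [0.9, 0.5, -0.5]
finger_gap: 0.0618
grasp_force: 0.0
```

```bash
python3 - <<'E'
from m import *
s=manip.observe();print(s['time'],s['eef_pos'],s['finger_gap'],s['ft_force'],s['grasp_force'])
o,n,lo,hi=pipe_axis(g2w([0,.066,.095]),GR[:,1],L=.1)
for e in(lo,hi):print('end gauge',GR.T@(o+e*n-GC))
E
```

```text
13.075 [0.5641 0.1995 0.0589] 0.06179464769319694 [ 0.9039  0.5325 -0.5266] 0.0
pipe n 1210 1161 rms 0.0012 axis [-0.0336  0.9993 -0.0158] ends [0.5693 0.0754 0.096 ] [0.563  0.2642 0.093 ] len 0.18892033349131357
end gauge [-0.0016 -0.0243  0.096 ]
end gauge [-0.0009  0.1646  0.093 ]
```

I repeated the old offsets from the new pose, so the tool went another 20 mm down while opening. It touched nothing and the pipe lies in the Vs. I'll retreat along the tool axis.

send_rows(
  plan="0 0 -0.04 0 0 0 -0.45;0 0 -0.09 0 0 0 -0.45;0 0 -0.14 0 0 0 -0.45;0 0 -0.17 0 0 0 -0.45;0 0 -0.17 0 0 0 -0.6",
)

```text
time: 13.8
eef_pos: [0.5679, 0.1175, 0.2102]
tool_rot: [[-0.037, 0.999, -0.013], [0.879, 0.038, 0.476], [0.476, 0.006, -0.88]]
ft_force: [0.7, -0.4, -0.4]
finger_gap: 0.0683
grasp_force: 0.0
```

```bash
python3 - <<'E'
from m import *
s=manip.observe();print(s['time'],s['eef_pos'],s['finger_gap'],s['ft_force'])
o,n,lo,hi=pipe_axis(g2w([0,.066,.095]),GR[:,1],L=.085)
for e in(lo,hi):print('end gauge',GR.T@(o+e*n-GC))
for nme,(W,I) in pts().items():
    G=(W-GC)@GR
    k=(abs(G[:,0])<.02)&(abs(G[:,1]+.13)<.025)&(G[:,2]>.095)&(G[:,2]<.122)
    if k.sum()>8:print('knob',k.sum(),fitcirc(G[k,:2],(0,-.13),.014))
go(down(),g2w([-.002,-.131,.20]));go(down(),g2w([-.002,-.131,.11]))
E
```

```text
13.8 [0.5679 0.1175 0.2102] 0.06829117353003536 [ 0.6907 -0.4355 -0.4461]
pipe n 1643 1558 rms 0.001 axis [-0.0384  0.9992 -0.0061] ends [0.5693 0.0813 0.0954] [0.5628 0.2496 0.0944] len 0.1684127626333105
end gauge [-0.0014 -0.0184  0.0954]
end gauge [-0.0016  0.1501  0.0944]
knob 68 [-0.0013 -0.1324]
knob 105 [-0.0014 -0.1307]
TCP target [ 0.5729 -0.0313  0.1813] shift [-0.1446  0.0006 -0.0489] rot [ 0.0002 -0.4971  0.0027] deg 28.5
TCP target [ 0.5729 -0.0313  0.0913] shift [-0.1876  0.0005  0.0302] rot [ 0.0002 -0.4971  0.0027] deg 28.5
```

Pipe seated. Next, above the knob and down onto it, starting from the upright pose.

send_rows(
  plan="-0.1446 0 -0.0489 0 -0.497 0.003 -0.7;-0.1446 0 -0.0489 0 -0.497 0.003 -0.7;-0.1446 0 -0.0489 0 -0.497 0.003 -0.7;-0.1446 0 -0.0489 0 -0.497 0.003 -0.7;-0.1446 0 -0.0489 0 -0.497 0.003 -0.7;-0.1876 0 0.0302 0 -0.497 0.003 -0.7;-0.1876 0 0.0302 0 -0.497 0.003 -0.7;-0.1876 0 0.0302 0 -0.497 0.003 -0.7;-0.1876 0 0.0302 0 -0.497 0.003 0.2;-0.1876 0 0.0302 0 -0.497 0.003 1;-0.1876 0 0.0302 0 -0.497 0.003 1;-0.1876 0 0.0302 0 -0.497 0.003 1;-0.1876 0 0.0302 0 -0.497 0.003 1",
  squeeze=30,
)

```text
time: 15.62
eef_pos: [0.5728, -0.0319, 0.094]
tool_rot: [[-0.037, 0.999, 0.003], [0.999, 0.037, -0.001], [-0.001, 0.003, -1.0]]
ft_force: [-5.0, -0.5, 7.4]
finger_gap: 0.0272
grasp_force: 30.2
```

send_rows(
  plan="0.012 0 0 0 0 0 1;0.024 0 0 0 0 0 1;0.034 0 0 0 0 0 1;0.042 0 0 0 0 0 1;0.047 0 0 0 0 0 1;0.05 0 0 0 0 0 1;0.05 0 0 0 0 0 1",
)

```text
time: 16.5
eef_pos: [0.5709, 0.0179, 0.094]
tool_rot: [[-0.037, 0.999, 0.003], [0.999, 0.037, -0.001], [-0.001, 0.003, -1.0]]
ft_force: [-6.6, -1.9, 7.1]
finger_gap: 0.027
grasp_force: 30.3
```

send_rows(
  plan="0.002 0 0 0 0 0 1;0.004 0 0 0 0 0 1;0.006 0 0 0 0 0 1;0.006 0 0 0 0 0 1",
)

```text
time: 17.0
eef_pos: [0.5707, 0.0225, 0.094]
tool_rot: [[-0.036, 0.999, 0.002], [0.999, 0.036, -0.004], [-0.004, 0.002, -1.0]]
ft_force: [-6.8, -9.1, 6.4]
finger_gap: 0.0272
grasp_force: 30.2
```

```bash
cat > q.py <<'E'
from m import *
s=manip.observe();print(s['time'],s['eef_pos'],s['ft_force'],'gauge',GR.T@(s['eef_pos']-GC))
E
python3 q.py
```

```text
17.0 [0.5707 0.0225 0.094 ] [-6.8234 -9.1035  6.3734] gauge [-0.0022 -0.0772  0.094 ]
```

send_rows(
  plan="0.002 0 0 0 0 0 1;0.004 0 0 0 0 0 1;0.004 0 0 0 0 0 1",
)

```text
time: 17.38
eef_pos: [0.5706, 0.0261, 0.094]
tool_rot: [[-0.035, 0.999, 0.003], [0.999, 0.035, -0.004], [-0.004, 0.002, -1.0]]
ft_force: [-5.4, -11.1, 6.9]
finger_gap: 0.0273
grasp_force: 30.2
```

send_rows(
  plan="0.001 0 0 0 0 0 1;0.002 0 0 0 0 0 1;0.002 0 0 0 0 0 1",
)

```text
time: 17.75
eef_pos: [0.5706, 0.0279, 0.094]
tool_rot: [[-0.035, 0.999, 0.003], [0.999, 0.035, -0.005], [-0.005, 0.002, -1.0]]
ft_force: [-5.5, -11.3, 6.2]
finger_gap: 0.0272
grasp_force: 30.2
```

send_rows(
  plan="0.001 0 0 0 0 0 1;0.002 0 0 0 0 0 1;0.002 0 0 0 0 0 1",
)

```text
time: 18.12
eef_pos: [0.5705, 0.0298, 0.094]
tool_rot: [[-0.035, 0.999, 0.003], [0.999, 0.035, -0.005], [-0.005, 0.002, -1.0]]
ft_force: [-6.0, -12.0, 6.3]
finger_gap: 0.027
grasp_force: 30.2
```

send_rows(
  plan="0.001 0 0 0 0 0 1;0.001 0 0 0 0 0 1",
)

```text
time: 18.38
eef_pos: [0.5705, 0.0301, 0.094]
tool_rot: [[-0.035, 0.999, 0.002], [0.999, 0.035, -0.006], [-0.006, 0.002, -1.0]]
ft_force: [-4.8, -16.2, 6.5]
finger_gap: 0.0273
grasp_force: 30.2
```

```bash
python3 q.py
```

```text
18.375 [0.5705 0.0301 0.094 ] [ -4.774  -16.1926   6.5279] gauge [-0.0021 -0.0696  0.094 ]
```

send_rows(
  plan="0.001 0 0 0 0 0 1;0.002 0 0 0 0 0 1;0.002 0 0 0 0 0 1",
)

```text
time: 18.75
eef_pos: [0.5705, 0.0301, 0.094]
tool_rot: [[-0.033, 0.999, 0.002], [0.999, 0.033, -0.01], [-0.01, 0.002, -1.0]]
ft_force: [-6.4, -27.4, 5.4]
finger_gap: 0.0272
grasp_force: 30.1
```

The pipe is closed between the two faces: the force rises with no movement. I'll unload, open and rise.

send_rows(
  plan="-0.001 0 0 0 0 0 1;-0.0025 0 0 0 0 0 1;-0.0025 0 0 0 0 0 1;-0.0025 0 0 0 0 0 -0.1;-0.0025 0 0 0 0 0 -0.6;-0.0025 0 0 0 0 0 -0.6;-0.0025 0 0 0 0 0 -0.6;-0.0025 0 -0.05 0 0 0 -0.6;-0.0025 0 -0.1 0 0 0 -0.6;-0.06 0 -0.15 0 0 0 -0.6;-0.12 0 -0.18 0 0 0 -0.6;-0.12 0 -0.18 0 0 0 -0.6",
)

```text
time: 20.25
eef_pos: [0.5752, -0.0873, 0.2744]
tool_rot: [[-0.034, 0.999, 0.005], [0.999, 0.034, -0.001], [-0.001, 0.005, -1.0]]
ft_force: [0.5, 0.6, -0.3]
finger_gap: 0.0686
grasp_force: 0.0
```

```bash
python3 - <<'E'
from m import *
s=manip.observe();print(s['time'],s['eef_pos'],s['ft_force'])
o,n,lo,hi=pipe_axis(g2w([0,.075,.095]),GR[:,1],L=.085)
for e in(lo,hi):print('end gauge',GR.T@(o+e*n-GC))
for nme,(W,I) in pts().items():
    G=(W-GC)@GR
    k=(abs(G[:,0])<.02)&(abs(G[:,1]+.07)<.025)&(G[:,2]>.095)&(G[:,2]<.122)
    if k.sum()>8:print('knob',k.sum(),fitcirc(G[k,:2],(0,-.07),.014))
    for nm,c0,r in(('black',(.564,-.2855),.0212),('orange',(.481,-.381),.02)):
        m=(np.hypot(W[:,0]-c0[0],W[:,1]-c0[1])<.045)&(W[:,2]>.02)&(W[:,2]<.145);print(nm,fitcirc(W[m,:2],c0,r))
a=cam('scene')['image'][130:280,260:470];b=cam('side')['image'][80:280,230:400]
cv2.imwrite('pics/e.png',np.hstack([cv2.resize(a,(400,286)),cv2.resize(b,(243,286))])[:,:,::-1])
E
```

```text
20.25 [ 0.5752 -0.0873  0.2744] [ 0.5316  0.6362 -0.3233]
pipe n 1289 1228 rms 0.0009 axis [-0.0321  0.9995 -0.0051] ends [0.5687 0.0908 0.0948] [0.5633 0.2578 0.0939] len 0.16705537886257094
end gauge [-0.0016 -0.0088  0.0948]
end gauge [-0.0007  0.1582  0.0939]
knob 75 [-0.0013 -0.0704]
black [ 0.5639 -0.2863]
orange [ 0.4808 -0.3816]
knob 103 [-0.0015 -0.069 ]
black [ 0.5638 -0.2849]
orange [ 0.481  -0.3804]
```

View pics/e.png

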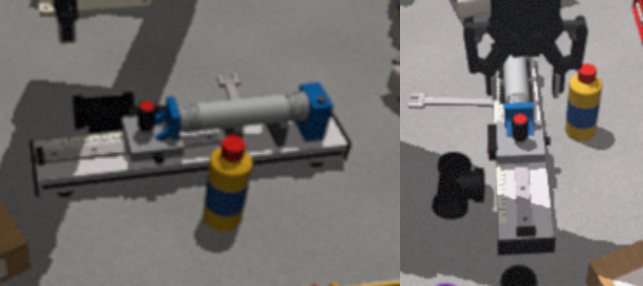

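The picture shows the pipe lying in the Vs from (175,115) to (305,105), closed between the jaw and the anvil. Nothing else has moved, and the gripper is clear.

```bash
python3 -c "
from station import manip
print(manip.sign_off())"
```

```text
the job is handed in; nothing more can be done
None
```

The job is handed in: the galvanised pipe lies in both V-blocks, closed between anvil and jaw with the carriage joint at about 0.065 m; the gripper is clear, and the black and orange pipes measured unmoved, with no other goods seen to have shifted.

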